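Fetch the dipping dish from behind the condiments

TASK

The small deep celadon dish is hemmed in at the back of the steel drip tray by the shaker, the square sauce bottle and the lidded crock: first stand all three aside, upright, on the rectangular wooden board, then set the dish upright in the middle of the round perforated steamer plate. Only when the dish is there, stand the three condiments back on the drip tray, each centred on the very spot from which it was taken. Tip nothing over and leave the slotted spoon, the flat saucer and the chopstick holder where they are.

Things in the scene. Friction and masses are not known exactly. Their poses are not given: they have to be found in the camera images.
- dish: the thing to fetch: small deep celadon (pale grey-green ceramic) dipping dish, open on top, 66 mm outside diameter with upright sides from 14 mm up, 28 mm high, wall 4 mm, about 90 g. Origin at the centre of its underside, z up. It stands on the drip tray; while the three condiments stand around it (gaps of about 5 to 17 mm) there is no room for a gripper to get down to it.
- shaker: condiment: round plain steel shaker, straight cylinder of 50 mm diameter, 96 mm high, flat top with small holes, about 220 g. Origin at the centre of its underside, z up.
- bottle: condiment: square amber-glass sauce bottle, body 50 x 50 mm with flat sides up to 84 mm, then a short neck and a black cap of 28 mm diameter to 104 mm, about 300 g. Origin at the centre of its underside, z up, x and y square to its flat sides.
- crock: condiment: round white ceramic crock, straight sides of 56 mm diameter up to 84 mm, with a flat wooden lid that is fixed on and a small wooden ball as knob, 99 mm high over all, about 280 g. Origin at the centre of its underside, z up.
- tray: fixed stainless drip tray, a flat sheet without a rim, 160 mm (its x) x 215 mm (its y) x 4 mm; origin at the centre of its underside, z up, its +x pointing away from the robot give or take 0.35 rad. It carries four thin dark round pads of 62 mm diameter, flush with the top: at (40, 0) mm in its frame for the dish, and at (-32, 0), (21, 70) and (21, -70) mm for the three condiments, which stand in any order, within 2 mm of the pad centres, and must go back each to its own.
- board: fixed rectangular light wooden board, the side area for the condiments: 280 mm (its x) x 120 mm (its y) x 12 mm, lying left or right of the drip tray, its long side pointing away from the robot give or take 0.25 rad; origin at the centre of its underside, z up. Room for three condiments in a row along its x.
- rack: fixed round perforated aluminium steamer plate, the goal of the dish: 170 mm diameter, 12 mm high, flat top; origin at the centre of its underside, z up. It lies on the other side of the drip tray from the board.
- spoon: bystander: steel slotted spoon lying flat beyond the drip tray, 306 mm long, 8 mm high, its length along its own x from -145 to +161 mm, with a round bowl of 72 mm diameter centred at +125 mm; origin on its underside. Leave it alone.
- saucer: bystander: flat shallow celadon saucer, 90 mm diameter, 20 mm high, lying between the robot and the drip tray; origin at the centre of its underside. Leave it alone.
- holder: bystander: clear acrylic chopstick holder, a tube of 60 mm diameter and 115 mm high with wooden chopsticks standing in it up to 207 mm, at the far right; origin at the centre of its underside. Leave it alone. (Fixed things stand farther out: steamer pot far right, wok on its burner far left, up to 190 mm high; spice jars, oil can and vinegar bottle along the far edge, up to 200 mm high.)
Things that resemble listed ones, but are neither listed nor needed, are in the scene too. There is more than one size of the crock; the one meant has the size given above. Of the things shaped like the bottle, the amber one is meant.

How it is judged:
By the outcome, as a careful person would: the job done as asked, in the order asked, and still so for the second after the job is handed in, with the robot touching nothing.
It also fails if it takes over 146 s, if anything falls off the work surface, if the arm or the gripper's body presses on something with over 40 N, if the wrist force passes 120 N, or if a joint passes its speed limit or range.

ROBOT

A 6-joint arm with a two-finger parallel gripper is mounted at the origin on the work surface. World frame = base frame: x ahead of the robot, y to its left, z up, the work surface at z = 0. Lengths are in mm, angles in rad, forces in N, time in s.
With the tool pointing down it reaches from about 325 to 875 mm from the base axis. Payload 4.4 kg.
Tool frame: the origin (TCP) lies on the centre line of the jaws, within the pads' length; the fingertips stand ahead of it and the grasp point (between the pads) lies 6 mm ahead of it (ctrl.tcp_to_tips is the z of the fingertips in the tool frame, in mm); z points along the fingers, y is the direction in which the jaws open and shut (so a half turn about z gives the same grasp; the last joint's range is limited). The gripper opens to 85 mm and grips with 20 to 120 N. Pads are 22 mm wide; open, the fingers measure 114 mm over their backs; the gripper's body (76 mm by 85 mm) begins 54 mm behind the grasp point. The pads swing forward as they close: fully open they stand 13 mm farther back than shut.
Start: joints at [-1.347, 0.207, 1.542, -0, 1.393, -0.15], TCP at [210.488, -535.091, 256.282] pointing down, gripper open.
Joint ranges: [-2.73, 2.73], [-0.86, 2.22], [0.23, 2.46], [-1.11, 4.25], [0.08, 2.63], [-2.82, 2.82]. Speed limits (rad/s): [2.79, 2.79, 3.14, 3.14, 3.14, 3.14].

INTERFACE

Orientations are given as a 3x3 rotation matrix whose columns are the frame's x, y, z axes.
In Python, from plant import ctrl, sensors, optics gives the robot as it stands. Calls block until the motion is done:
- ctrl.move_ptp(position, orientation): joint-space move of the TCP to a pose.
- ctrl.move_l(position, rot=None, vel=150, threshold=None): straight line of the TCP; rot=None keeps the orientation; vel is the mean speed in mm/s. With threshold (N) it stops when the force on the tool has changed by that much, and returns True; else False.
- ctrl.set_joints(angles): joint-space move.
- ctrl.gripper_to(opening, force=None): finger opening in mm; force is the grip in N (None keeps the last); returns when the fingers have stopped.
- ctrl.hold(seconds).
- ctrl.solve_ik(position, orientation): joint angles nearest the present ones, or None.
- sensors.read_state(): the state.
- optics.grab_frame(name): name is "scene" or "side" or "wrist"; returns (picture, depth): 480x640x3 uint8, red, green, blue; 480x640 float32, mm along the optical axis (not along the pixel's ray), 0 where there is no reading.
- optics.camera_params(name): a dict with "mtx" (3x3 intrinsics, pixels), "k1" (the pictures are not rectified: a ray, as slopes to the right and down, at radius r is drawn at 1 + k1 r^2 times it, then the intrinsics apply), "R" (3x3) and "t" (3): a world point X has camera coordinates R X + t; the wrist camera has in their place "T_tool_cam" (4x4, takes a point from camera to tool coordinates, whose origin is the TCP and whose axes are the flange's). Camera axes: x right, y down, z forward; pixel columns grow to the right and rows downward; lengths in mm; the calibration is good to about 2 mm. A picture is of the moment at which its call begins: read the wrist's pose just before it. camera_params takes no time and is no camera call.
A pose or a line that the arm cannot do raises ctrl.MotionError and nothing moves.
- ctrl.finish_job(): hands the job in, once; it reports no verdict.
The state is a dict: "t": time; "q": joint angles; "qvel": joint speeds; "tau": joint torques, N m; "eef_pos": TCP position; "eef_rot": TCP orientation; "force": force on the tool from outside, world axes, zero at the start; "wrist_torque": the same for the moment, N m; "grip_width": finger opening in mm.
Only numpy, scipy, OpenCV 4.12 (cv2) and the standard library are available. Lean on these libraries where they do the work, as an engineer would, in place of code of your own. Each camera call takes 0.05 s, during which the arm holds its last target. There are 200 camera calls.

## Working session

There is one attempt and no reset: what is moved stays moved. The work goes in short steps, each a Python script; the robot and the scene stay as the last script left them, time stands still between calls to the robot, and variables do not carry over. Pictures are saved under pics/ and viewed, about 12 in all and at most 16, crops included, and the job is handed in when it is done.

```bash
mkdir -p pics; ls; python3 - <<'E'
from plant import ctrl,sensors,optics
import cv2,numpy as np
for n in("scene","side","wrist"):
    p,d=optics.grab_frame(n); cv2.imwrite(f"pics/{n}0.png",p[:,:,::-1]); np.save(f"{n}0.npy",d)
    print(n,optics.camera_params(n))
print(ctrl.tcp_to_tips,sensors.read_state())
E
```

```text
pics
scene {'mtx': array([[616.69359976,   0.        , 321.24549334],
       [  0.        , 616.69359976, 245.16703898],
       [  0.        ,   0.        ,   1.        ]]), 'k1': -0.2164556808965298, 'R': array([[ 0.79498916,  0.6066179 , -0.00263687],
       [ 0.48277463, -0.63530926, -0.60275269],
       [-0.3673158 ,  0.47790884, -0.79792371]]), 't': array([-459.44024864, -266.13551896, 1348.14307609])}
side {'mtx': array([[526.84813111,   0.        , 319.00209003],
       [  0.        , 526.84813111, 233.80953038],
       [  0.        ,   0.        ,   1.        ]]), 'k1': 0.01538944359107414, 'R': array([[ 0.99486054, -0.10041311, -0.01302746],
       [-0.08400374, -0.74667157, -0.65986737],
       [ 0.05653211,  0.65757036, -0.75126915]]), 't': array([-567.66712897,   74.67280627,  951.18995313])}
wrist {'mtx': array([[361.01945218,   0.        , 317.04045306],
       [  0.        , 361.01945218, 243.76363486],
       [  0.        ,   0.        ,   1.        ]]), 'k1': -0.07378853832662666, 'T_tool_cam': array([[-3.64108795e-04, -9.60058660e-01, -2.79798565e-01,
         7.161
[... 347 characters left out ...]
, -1.12716397e-05,
        1.39348121e+00, -1.50531065e-01]), 'qvel': array([-0.00098928, -0.00021035, -0.00338078,  0.00142316, -0.0003041 ,
        0.00127288]), 'tau': array([-2.43118193e-04, -3.83515620e+01, -2.92037076e+01, -2.58942882e-04,
        6.69160203e-03, -5.13875918e-06]), 'eef_pos': array([ 210.35422638, -534.54707224,  255.36210969]), 'eef_rot': array([[ 9.30573951e-01,  3.66103745e-01, -4.10742826e-04],
       [ 3.66103884e-01, -9.30572341e-01,  1.75063923e-03],
       [ 2.58689667e-04, -1.77947381e-03, -9.99998383e-01]]), 'force': array([-0.17897988,  0.03109132,  0.30851937]), 'wrist_torque': array([-0.00021447,  0.04665948,  0.01478984]), 'grip_width': 85.60447994415804}
```

View pics/scene0.png

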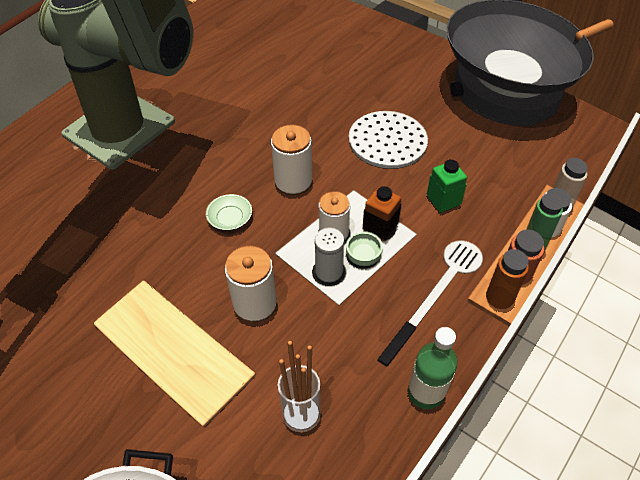

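View pics/side0.png

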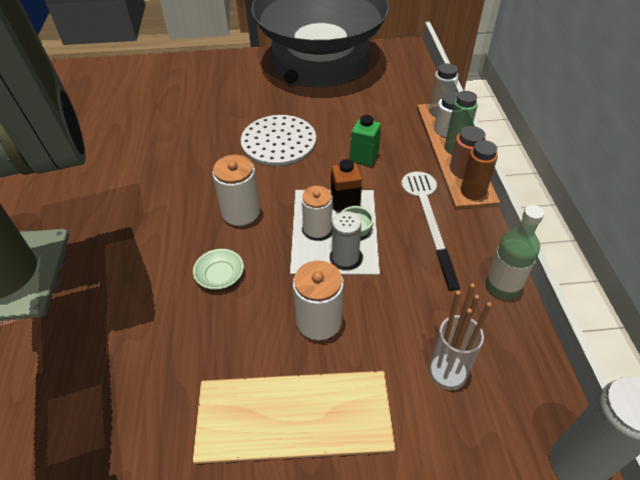

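Scene view: the tray (corners about (277,253),(352,192),(415,236),(339,301)) holds the crock at (334,215), the bottle at (382,212), the shaker at (329,255) and the dish at (364,248). The board is lower left (95–253, 282–421) and the rack is at (388,138). Two larger crocks stand near the tray. The side view agrees.

```bash
cat > h.py <<'E'
from plant import ctrl,sensors,optics
import cv2,numpy as np
def cam(n):
    """K,k1, R_wc, centre in world"""
    c=optics.camera_params(n)
    if n=="wrist":
        s=sensors.read_state(); T=c["T_tool_cam"]
        return c["mtx"],c["k1"],s["eef_rot"]@T[:3,:3],s["eef_rot"]@T[:3,3]+s["eef_pos"]
    return c["mtx"],c["k1"],c["R"].T,-c["R"].T@c["t"]
def cast(C,px,z):
    """pixels onto plane(s) z -> world Nx3"""
    K,k1,R,o=C; px=np.atleast_2d(px).astype(float)
    u=cv2.undistortPoints(px[:,None],K,np.array([k1,0,0,0.])).reshape(-1,2)
    d=np.c_[u,np.ones(len(u))]@R.T
    return o+d*((z-o[2])/d[:,2])[:,None]
def proj(C,X):
    K,k1,R,o=C; p=(np.atleast_2d(X)-o)@R; u=p[:,:2]/p[:,2:]
    u=u*(1+k1*(u**2).sum(1))[:,None]; return u*K[0,0]+K[:2,2]
def cloud(C,d):
    K,k1,R,o=C; v,u=np.mgrid[:480,:640]
    n=cv2.undistortPoints(np.stack([u,v],-1).reshape(-1,1,2).astype(float),K,np.array([k1,0,0,0.])).reshape(480,640,2)
    P=np.dstack([n,np.ones((480,640))])*d[...,None]
    return P@R.T+o
def down(a):
    """tool down, tool y (jaw axis) at world angle a"""
    y=np.array([np.cos(a),np.sin(a),0]); z=np.array([0,0,-1.]); return np.c_[np.cross(y,z),y,z]
def circ(P):
    """least squares circle"""
    A=np.c_[2*P[:,:2],np.ones(len(P))]; s=np.linalg.lstsq(A,(P[:,:2]**2).sum(1),rcond=None)[0]
    return s[:2],np.sqrt(s[2]+s[:2]@s[:2])
E
python3 - <<'E'
from h import *
np.set_printoptions(precision=1,suppress=True)
C=cam("scene");S=cam("side")
print("tray",cast(C,[(277,253),(352,192),(415,236),(339,301)],4)[:,:2].tolist())
print("tray side",cast(S,[(291,271),(296,191),(375,191),(379,271)],4)[:,:2].tolist())
print("board",cast(C,[(95,323),(143,282),(253,375),(205,421)],12)[:,:2].tolist())
print("board side",cast(S,[(194,460),(201,381),(385,373),(393,452)],12)[:,:2].tolist())
print("rack",cast(C,(388,138),12),cast(S,(279,139),12),"saucer",cast(C,(229,213),20))
print("bigcrocks top",cast(C,[(291,138),(249,265)],130),cast(S,[(234,168),(318,281)],130))
print("green",cast(C,(451,168),100),"holder",cast(C,(298,375),115),"holder",cast(S,(460,335),115))
d=np.load("scene0.npy");P=cloud(C,d)
for n,p in dict(bc1=(291,145),bc2=(249,272),crock=(334,205),shaker=(329,237),bottle=(384,193),rack=(388,138),board=(170,350),green=(451,166)).items(): print(n,P[p[1],p[0]])
E
```

```text
tray [[516.2769679159596, -52.998176447384765], [538.3889279295031, 152.33657727266143], [697.1616078527429, 134.19055030879144], [668.0997878076688, -67.41081542670594]]
tray side [[515.1089912863733, -50.71076582207377], [538.7603045796614, 153.31548887215263], [699.2408129502973, 134.91439100891932], [671.514906365059, -68.05117377579279]]
board [[364.28460897492687, -365.5231471172695], [369.82529448099183, -252.9983893759802], [644.6274886969672, -267.3192669137582], [637.1120204012635, -373.21251154246295]]
board side [[362.21954044419874, -365.2439208857223], [366.1099721399573, -249.97125463531063], [644.8063431035308, -266.9298380280143], [634.243918622733, -383.406997177707]]
rack [[513.3 319.4  12. ]] [[512.7 315.6  12. ]] saucer [[391.  -44.4  20. ]]
bigcrocks top [[ 432.7   98.6  130. ]
 [ 561.7 -164.1  130. ]] [[ 429.5   93.9  130. ]
 [ 553.7 -169.9  130. ]]
green [[696.9 240.9 100. ]] holder [[ 734.4 -258.8  115. ]] holder [[ 740.2 -271.8  115. ]]
bc1 [438.9  90.5 121.8]
bc2 [ 566.2 -170.4  121.9]
crock [575.4  40.6  93.5]
shaker [613.3 -24.5  98.2]
bottle [634.9 108.1 105.6]
rack [512.9 320.2  11.2]
board [ 505.7 -318.5   11. ]
green [696.2 240.4 105.3]
```

```bash
python3 - <<'E'
from h import *
np.set_printoptions(precision=3,suppress=True)
for a in (-1.7,-1.2,-.12,-2.2,-2.9,.5,1.45): print(a,[None if (q:=ctrl.solve_ik(p,down(a))) is None else round(float(q[5]),2) for p in ((620,42,240),(420,-312,240),(594,-318,240),(512,318,240))])
ctrl.move_ptp([620,42,340],down(-1.69)); ctrl.hold(.3)
C=cam("wrist"); p,d=optics.grab_frame("wrist"); cv2.imwrite("pics/w1.png",p[:,:,::-1]); np.savez("w1.npz",p=p,d=d,K=C[0],k=C[1],R=C[2],o=C[3])
print(sensors.read_state()["t"],sensors.read_state()["eef_pos"])
E
```

```text
-1.7 [1.63, 0.9, 1.08, 2.11]
-1.2 [1.13, 0.4, 0.58, 1.61]
-0.12 [0.05, -0.68, -0.5, 0.53]
-2.2 [2.13, 1.4, 1.58, 2.61]
-2.9 [None, 2.1, 2.28, None]
0.5 [-0.57, -1.3, -1.12, -0.09]
1.45 [-1.52, -2.25, -2.07, -1.04]
3.025 [620.005  41.657 339.963]
```

View pics/w1.png

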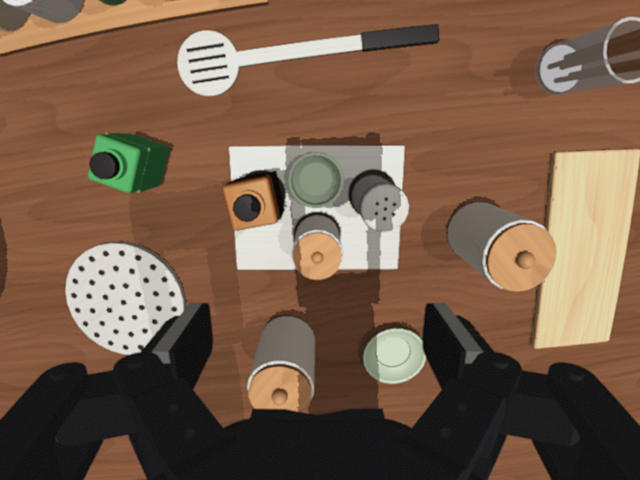

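Wrist view 1: the dish is at (315,178), the bottle at (252,203) with its cap at (247,207), the shaker top at (383,203), the crock lid at (317,257) and the rack at (126,298). The tray is a pale quad from (230,146) to (405,270), and the board is on the right.

```bash
cat > m.py <<'E'
from h import *
def seg(P,c,r,z0,z1):
    m=(np.hypot(P[...,0]-c[0],P[...,1]-c[1])<r)&(P[...,2]>z0)&(P[...,2]<z1)
    n,l,s,_=cv2.connectedComponentsWithStats(m.astype(np.uint8)); 
    return (l==1+np.argmax(s[1:,4])).astype(np.uint8)
def hull(m):
    c=max(cv2.findContours(m,cv2.RETR_EXTERNAL,cv2.CHAIN_APPROX_NONE)[0],key=len); return cv2.convexHull(c)[:,0]
E
python3 - <<'E'
from m import *
np.set_printoptions(precision=2,suppress=True)
f=np.load("w1.npz");p=f["p"];d=f["d"];C=(f["K"],float(f["k"]),f["R"],f["o"]);P=cloud(C,d)
def show(n,c,r,z0,z1,z):
    m=seg(P,c,r,z0,z1);zz=np.median(P[m>0][:,2]);W=cast(C,hull(m),z)[:,:2].astype(np.float32)
    print(n,m.sum(),"z",round(zz,1),"circ",circ(W),"minrect",cv2.minAreaRect(W)); return m
m=show("shaker",(613,-24),45,93,115,100)
m|=show("crocklid",(575,40),45,84,97,90)
m|=show("cap",(635,108),40,101,120,108)
m|=show("shoulder",(635,108),50,80,94,88)
m|=show("dish",(645,38),42,22,45,32)
m|=show("rack",(513,318),110,7,18,12)
m|=show("board",(504,-315),170,7,18,12)
# tray: pale low-saturation at z about 4 -> bright mask
g=p.astype(int); t=((g.min(2)>195)&(abs(P[...,2]-4)<6)&(np.hypot(P[...,0]-606,P[...,1]-42)<150)).astype(np.uint8)
W=cast(C,hull(t),4)[:,:2].astype(np.float32); print("tray",t.sum(),cv2.minAreaRect(W),cv2.boxPoints(cv2.minAreaRect(W)).tolist())
# bigs
for n,c in (("big1",(435,95)),("big2",(562,-167)),("holder",(737,-265))):
    k=seg(P,c,90,60,230); print(n,P[k>0].min(0),P[k>0].max(0))
v=p.copy(); v[m>0]=v[m>0]//2+np.array([0,127,0],np.uint8); v[t>0]=v[t>0]//2+np.array([127,0,0],np.uint8)
cv2.imwrite("pics/w1m.png",v[:,:,::-1])
E
```

```text
shaker 1839 z 99.2 circ (array([617.76, -26.05]), np.float64(24.487033038326228)) minrect ((617.6514282226562, -25.801353454589844), (48.87333679199219, 48.188011169433594), 59.96361541748047)
crocklid 1887 z 92.3 circ (array([573.71,  46.18]), np.float64(27.54880101854792)) minrect ((573.9865112304688, 46.32322692871094), (55.21033477783203, 54.32101821899414), 37.54166030883789)
cap 629 z 107.3 circ (array([635.63, 108.73]), np.float64(13.995922402037339)) minrect ((635.345947265625, 108.54116821289062), (27.748281478881836, 26.890689849853516), 82.88787078857422)
shoulder 1458 z 87.2 circ (array([634.62, 108.78]), np.float64(31.236601705687097)) minrect ((635.407470703125, 108.77772521972656), (49.06240463256836, 50.642051696777344), 3.8435966968536377)
dish 631 z 31.1 circ (array([645.17,  39.79]), np.float64(32.15383585838703)) minrect ((645.7192993164062, 40.33863067626953), (63.28860092163086, 63.9837646484375), 83.12086486816406)
rack 9538 z 12.0 circ (array([513.47, 323.74]), np.float64(84.54670886115001)) minrect ((520.321044921875, 328.63629150390625), (149.85308837890625, 172.43560791015625), 35.87399673461914)
board 15250 z 11.1 circ (array([ 503.06, -286.94]), np.float64(138.99873411671504)) minrect ((503.30621337890625, -310.7847900390625), (121.85980987548828, 279.4254455566406), 87.22154998779297)
tray 6722 ((583.46044921875, 115.59430694580078), (74.76350402832031, 97.7327651977539), 83.36360931396484) [[530.6013793945312, 84.11042022705078], [627.6792602539062, 72.81563568115234], [636.3195190429688, 147.07818603515625], [539.2416381835938, 158.37298583984375]]
big1 [398.92  67.82  60.03] [465.62 143.31 136.15]
big2 [ 518.83 -195.06   60.01] [ 593.14 -120.04  136.35]
holder [ 713.5  -297.22   60.05] [ 773.22 -236.82  149.22]
```

View pics/w1m.png

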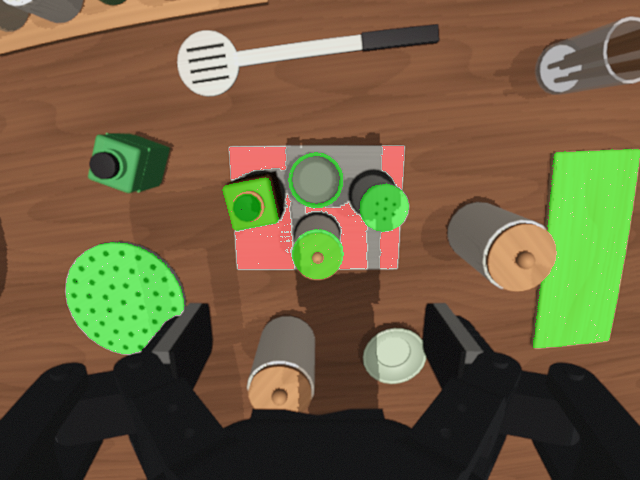

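The masks sit on the right things: the shaker, lid, cap and shoulder, dish rim, rack and board are all green. The shaker looks 2–4 mm off its pad position, so I'll cross-check with the fixed cameras.

```bash
python3 - <<'E'
from m import *
np.set_printoptions(precision=2,suppress=True)
f=np.load("w1.npz");C=(f["K"],float(f["k"]),f["R"],f["o"])
T=cast(C,[(229.5,146),(405,146),(397.5,270),(237,270)],4)[:,:2]; print("tray w",T.tolist(),T.mean(0))
import math
e=T[0]-T[3]+T[1]-T[2]; s=T[0]-T[1]+T[3]-T[2]; print("yaw",math.atan2(e[1],e[0]),math.atan2(s[1],s[0])-math.pi/2)
for n in ("scene","side"):
    C=cam(n);P=cloud(C,np.load(n+"0.npy"))
    for k,c,r,z0,z1,z in (("shaker",(617,-26),40,94,115,100),("lid",(574,46),45,84,97,88),("cap",(635,109),40,102,120,108),("dish",(645,40),42,25,45,32),("rack",(513,320),110,7,18,12),("board",(504,-313),170,7,18,12)):
        m=seg(P,c,r,z0,z1);W=cast(C,hull(m),z)[:,:2].astype(np.float32); c_,R=circ(W); b=cv2.minAreaRect(W)
        print(n,k,c_,round(R,1),np.array(b[0]),np.array(b[1]),round(b[2],1))
E
```

```text
tray w [[696.7087982936325, 139.69610805896372], [670.9711117583897, -73.32942142438226], [510.9428415354612, -54.35946504203086], [536.6690841896914, 159.36227947335573]] [603.82  42.84]
yaw -0.12013100981044492 -0.12001622748395513
scene shaker [618.37 -30.61] 25.4 [618.31 -29.91] [48.3  50.42] 37.2
scene lid [572.36  45.28] 29.5 [573.    45.45] [54.82 60.71] 37.3
scene cap [635.18 106.26] 14.9 [635.09 106.09] [25.86 31.01] 13.3
scene dish [646.87  36.53] 34.2 [646.69  36.42] [64.8  69.62] 36.0
scene rack [511.76 321.07] 85.6 [512.22 321.45] [167.44 171.79] 38.1
scene board [ 504.69 -293.27] 142.6 [ 503.45 -315.66] [121.26 282.51] 87.4
side shaker [615.97 -30.78] 25.3 [616.41 -30.51] [50.51 47.42] 83.5
side lid [572.67  46.04] 29.7 [571.88  46.04] [54.55 62.68] 6.5
side cap [634.1  106.53] 14.6 [634.87 106.38] [27.88 26.04] 83.3
side dish [644.43  36.45] 34.5 [654.87  40.96] [45.55 68.85] 24.8
side rack [510.1  320.57] 85.8 [510.61 319.88] [169.89 170.53] 83.3
side board [ 503.09 -322.18] 134.0 [ 501.7  -315.51] [121.66 279.11] 87.3
```

```bash
cat > act.py <<'E'
from h import *
H=240
b0=np.array([503,-314]);by=-0.047;bx=np.array([np.cos(by),np.sin(by)])
SLOT={"shaker":b0+84*bx,"bottle":b0-4*bx,"crock":b0-92*bx}
SPOT={"shaker":((617.5,-28.7),-0.12),"bottle":((635.2,107.8),0.067),"crock":((573.3,46),-0.12)}
BA={"shaker":by-np.pi/2,"bottle":0.067-np.pi/2,"crock":by-np.pi/2}
W={"shaker":50,"bottle":50,"crock":56,"dish":66}
ZT,ZB=68,76
def st(m): 
    s=sensors.read_state(); print(m,"t",round(s["t"],1),"w",round(s["grip_width"],1),"pos",s["eef_pos"].round(1),"F",s["force"].round(1))
def pick(n,xy,a,z,force=40):
    ctrl.move_ptp([*xy,H],down(a)); ctrl.gripper_to(85)
    if ctrl.move_l([*xy,z],vel=150,threshold=15): st("CONTACT going down"); raise SystemExit
    ctrl.gripper_to(W[n]-6,force=force); st("grip "+n)
    if abs(sensors.read_state()["grip_width"]-W[n])>3: raise SystemExit("bad grip width")
    ctrl.move_l([*xy,z+20],vel=60); ctrl.move_l([*xy,H],vel=180)
def place(n,xy,a,z):
    ctrl.move_ptp([*xy,H],down(a)); ctrl.move_l([*xy,z+12],vel=150)
    hit=ctrl.move_l([*xy,z-2],vel=20,threshold=5); st(f"placed {n} {hit}")
    ctrl.gripper_to(85); ctrl.move_l([*xy,z+30],vel=80); ctrl.move_l([*xy,H],vel=200); st("up")
def snap(f,cam="scene"):
    p,d=optics.grab_frame(cam); cv2.imwrite(f"pics/{f}.png",p[:,:,::-1]); np.save(f+".npy",d); return p,d
E
python3 - <<'E'
from act import *
n="shaker"; pick(n,*SPOT[n],ZT); place(n,SLOT[n],BA[n],ZB)
snap("s2")
E
```

```text
grip shaker t 6.5 w 49.3 pos [617.4 -28.7  69. ] F [-1.9 -0.3  6.3]
placed shaker True t 10.8 w 49.5 pos [ 586.9 -317.9   77. ] F [-0.5  0.5  4.6]
up t 12.6 w 84.9 pos [ 586.1 -317.3  238.1] F [-0.2 -0.6 -0.5]
```

View pics/s2.png

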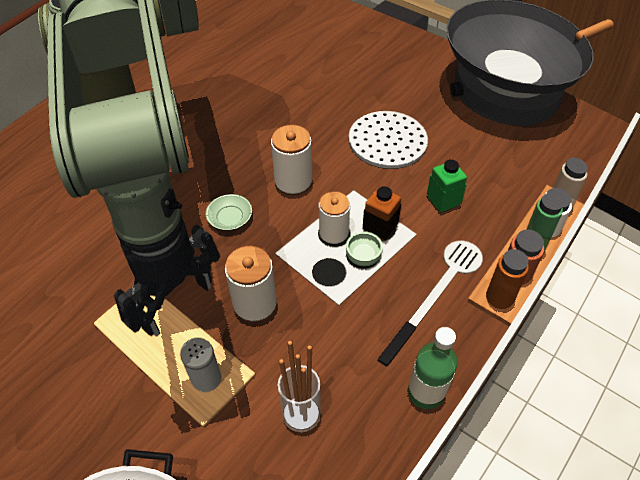

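The shaker stands upright at the far end of the board (about (200,365)) and its pad is bare at (329,272). Next are the bottle and the crock, then a wrist look at the tray.

```bash
python3 - <<'E'
from act import *
for n in ("bottle","crock"): pick(n,*SPOT[n],ZT); place(n,SLOT[n],BA[n],ZB)
ctrl.move_ptp([620,42,300],down(-1.69)); ctrl.hold(.3)
C=cam("wrist"); p,d=snap("w3","wrist"); np.savez("w3.npz",p=p,d=d,K=C[0],k=C[1],R=C[2],o=C[3]); st("look")
snap("s3")
E
```

```text
grip bottle t 16.1 w 49.3 pos [635.5 107.8  68.9] F [-1.6 -0.5  5.8]
placed bottle True t 21.0 w 50.1 pos [ 499.2 -313.9   77. ] F [0.8 0.5 3.8]
up t 22.8 w 84.8 pos [ 498.2 -313.1  238.3] F [ 0.  -0.4 -0.3]
grip crock t 26.1 w 55.6 pos [573.3  46.1  69.1] F [-2.5  1.1  6.3]
placed crock True t 30.7 w 55.2 pos [ 411.1 -309.7   77.1] F [-1.   0.7  4.6]
up t 32.5 w 84.8 pos [ 410.4 -308.9  238.4] F [-0.5 -0.8  0.7]
look t 34.3 w 85.0 pos [620.   41.3 300. ] F [ 0.3 -0.2 -0.8]
```

View pics/w3.png

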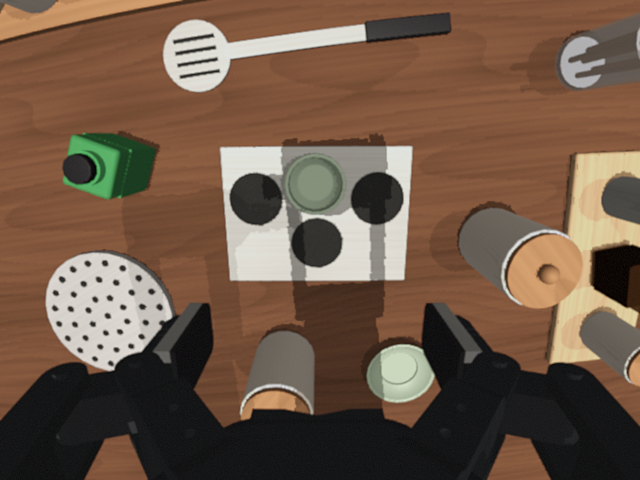

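View pics/s3.png

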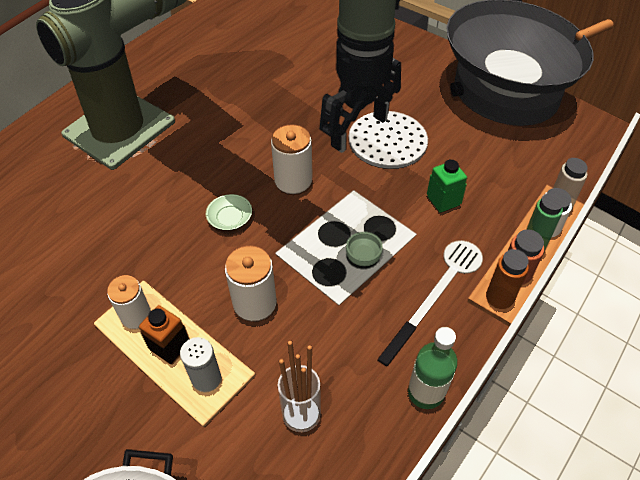

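All three condiments stand upright on the board. The wrist view shows bare pads at (256,198), (377,198) and (317,242), and the dish at (315,182). I'll measure the pads, dish and rack.

```bash
python3 - <<'E'
from m import *
np.set_printoptions(precision=2,suppress=True)
f=np.load("w3.npz");Cw=(f["K"],float(f["k"]),f["R"],f["o"])
for n,C,p,d in (("w",Cw,f["p"],f["d"]),("scene",cam("scene"),cv2.imread("pics/s3.png"),np.load("s3.npy"))):
    P=cloud(C,d)
    for k,c in (("bottle",(635,109)),("shaker",(617.5,-29)),("crock",(573.5,46))):
        m=((p.max(2)<80)&(np.hypot(P[...,0]-c[0],P[...,1]-c[1])<45)&(P[...,2]<14)).astype(np.uint8)
        m=cv2.morphologyEx(m,cv2.MORPH_OPEN,np.ones((3,3)))
        W=cast(C,hull(m),4)[:,:2]; print(n,k,m.sum(),circ(W))
    for k,c,r,z0,z1,z in (("dish",(645,38),42,26,42,32),("rack",(512,321),110,7,18,12)):
        W=cast(C,hull(seg(P,c,r,z0,z1)),z)[:,:2]; print(n,k,circ(W))
E
```

```text
w bottle 2055 (array([633.86, 110.28]), np.float64(29.75011480957061))
w shaker 2075 (array([617.93, -28.22]), np.float64(29.731212988115256))
w crock 1873 (array([573.13,  47.6 ]), np.float64(29.725331664768046))
w dish (array([645.2 ,  39.73]), np.float64(32.171881021267204))
w rack (array([514.43, 323.75]), np.float64(83.94247420871454))
scene bottle 551 (array([632.4, 109.9]), np.float64(30.08947458607783))
scene shaker 740 (array([616.76, -28.5 ]), np.float64(30.34583906158727))
scene crock 638 (array([572.05,  47.36]), np.float64(30.12622285804075))
scene dish (array([646.46,  37.18]), np.float64(33.735329580741556))
scene rack (array([512.22, 321.27]), np.float64(85.61000913773702))
```

```bash
python3 - <<'E'
from act import *
pick("dish",(645.7,38.8),-1.69,37,force=35)
place("dish",(513,322),-1.69,45)
ctrl.move_ptp([455,200,300],down(-1.2)); ctrl.hold(.3)
C=cam("wrist"); p,d=snap("w4","wrist"); np.savez("w4.npz",p=p,d=d,K=C[0],k=C[1],R=C[2],o=C[3]); st("look")
from m import *
np.set_printoptions(precision=2,suppress=True); P=cloud(C,d)
for k,c,r,z0,z1,z in (("dish",(513,322),45,34,50,40),("rack",(513,322),110,7,18,12)):
    W=cast(C,hull(seg(P,c,r,z0,z1)),z)[:,:2]; print(k,circ(W))
E
```

```text
grip dish t 36.8 w 63.1 pos [646.9  38.8  38.6] F [-0.8  0.4  5.2]
placed dish True t 41.5 w 63.1 pos [513.  322.   46.6] F [-1.  -0.9  4.3]
up t 43.4 w 85.1 pos [512.  321.5 238.2] F [-0.5 -0.1 -0.4]
look t 44.4 w 85.1 pos [455.  200.5 299.3] F [-0.7  0.1 -0.7]
dish (array([511.38, 321.08]), np.float64(32.69593052727972))
rack (array([511.39, 323.93]), np.float64(84.39121778698222))
```

View pics/w4.png

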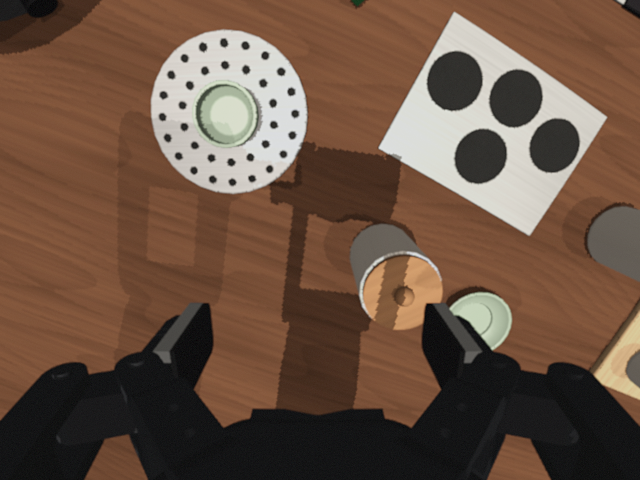

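The dish sits upright in the middle of the rack, at (228,113) against the plate centre at (229,111), within 3 mm. Next I return the condiments.

```bash
python3 - <<'E'
from act import *
for n in ("shaker","bottle","crock"): pick(n,SLOT[n],BA[n],ZB); place(n,*SPOT[n],ZT)
ctrl.move_ptp([620,42,340],down(-1.69)); ctrl.hold(.3)
C=cam("wrist"); p,d=snap("w5","wrist"); st("look")
from m import *
np.set_printoptions(precision=2,suppress=True); P=cloud(C,d)
for k,c,r,z0,z1,z in (("shaker",(617,-26),40,93,115,100),("lid",(574,46),45,84,97,90),("cap",(635,108),40,101,120,108),("shoulder",(635,108),50,80,94,88)):
    W=cast(C,hull(seg(P,c,r,z0,z1)),z)[:,:2].astype(np.float32); print(k,circ(W),cv2.minAreaRect(W)[2])
ctrl.move_ptp([300,-450,300],down(-1.2)); snap("s5"); snap("side5","side"); st("end")
E
```

```text
grip shaker t 48.3 w 49.3 pos [ 587.5 -318.    77.1] F [-1.   0.8  4.2]
placed shaker True t 52.6 w 49.0 pos [617.4 -28.7  69.1] F [-0.3  0.   3.5]
up t 54.4 w 84.9 pos [616.5 -28.5 238.3] F [ 0.5 -0.5 -0.4]
grip bottle t 57.5 w 49.7 pos [ 499.5 -314.1   77. ] F [-1.3  0.5  4.7]
placed bottle True t 62.3 w 49.8 pos [635.1 107.8  68.9] F [-0.6  0.9  4. ]
up t 64.2 w 84.8 pos [634.1 107.8 238.1] F [-0.5 -0.  -1.3]
grip crock t 67.7 w 55.3 pos [ 411.6 -309.8   77.1] F [0.2 2.9 4.9]
placed crock True t 72.4 w 54.9 pos [573.3  46.   69.1] F [-0.6  0.   4.4]
up t 74.2 w 84.9 pos [572.2  46.1 238.3] F [ 0.1 -0.1 -0.1]
look t 75.9 w 85.3 pos [619.9  42.  339.9] F [-0.2  0.2 -0.1]
shaker (array([619.28, -26.78]), np.float64(24.400970524468967)) 85.012451171875
lid (array([574.72,  45.62]), np.float64(27.589492163469217)) 83.17937469482422
cap (array([636.49, 108.51]), np.float64(13.938504010831585)) 35.97344970703125
shoulder (array([636.49, 108.3 ]), np.float64(30.35938478554707)) 3.662696599960327
end t 78.2 w 85.0 pos [ 300.7 -449.6  300.1] F [ 0.4  0.1 -0.4]
```

View pics/w5.png

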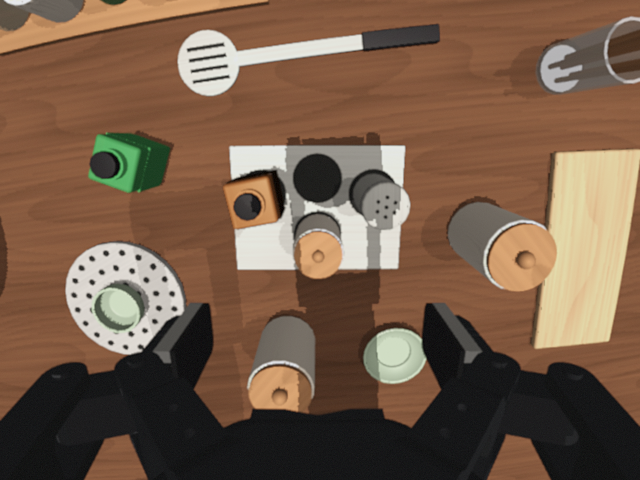

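View pics/s5.png

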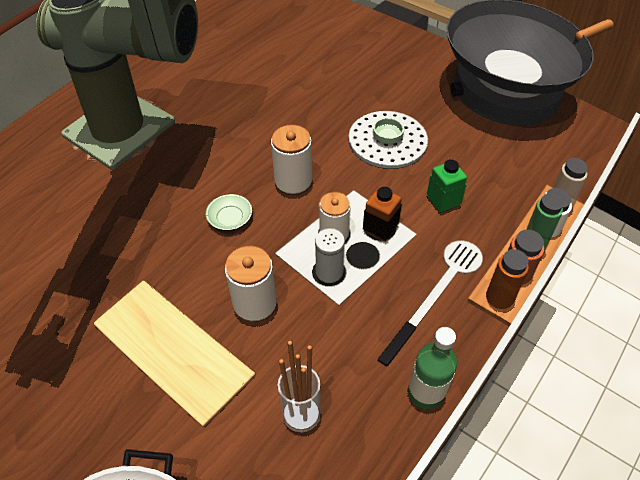

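The shaker (383,203), bottle (252,202) and crock (318,255) are upright and within about 2 mm of their first measurement from the same viewpoint. The dish is on the plate at (388,132), and the bystanders look unmoved.

```bash
python3 -c "
from plant import ctrl
ctrl.finish_job()"
```

```text
the job is handed in; nothing more can be done
```

The job is done and handed in, at about 78 s on the robot's clock. I stood the shaker, bottle and crock on the board, set the dish on the steamer plate, then put each condiment back on its own spot.

- **Condiments:** the last wrist view showed all three upright, 1 to 2 mm from where the same view had them before the first move. The bottle's yaw changed by about 0.2°.
- **Dish:** a wrist view just after placing showed it upright and up to 3 mm off the plate centre. The final scene picture still showed it there.
- **Bystanders:** the spoon, saucer and holder look unmoved in the final pictures; I checked them by eye and did not measure them.
- **Disagreements:** the cameras differed from each other by 2 to 4 mm, so I used averaged positions for the grasps. The jaws read 63 mm on the 66 mm dish, but it held and set down normally.

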